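# Stack the riser, peel off the top packing tray and present it

## Task

Make the packing place ready: first lay the loose wooden board squarely on top of the pile of two boards, edges flush, and let go of it. Then take the top tray of the stuck nested stack by its blue corner tab and peel it off: raise that corner first while the opposite corner stays down in the nest, then lift the whole tray clear, leaving the other trays standing where they are. Carry it over to the board pile and finish while still holding it there, still and level, centred over the pile about a hand's breadth above it and touching nothing else; leave everything else on the bench alone.

Things in the scene. Friction and masses are not known exactly. Their poses are not given: they have to be found in the camera images.
- board_c: the loose light-wood board, 60 (its x) x 120 (its y) x 16 mm, lying flat on the bench with free space round it; origin at the centre of its underside, z up
- board_a: lower board of the pile, same size as the loose board, flat on the bench; origin at the centre of its underside. The pile stands either left or right of the middle, the tray stack on the other side
- board_b: upper board of the pile, same size, lying flush on the lower one; origin at the centre of its underside, so its top (where the loose board goes) is 16 mm above its origin and 32 mm above the bench
- tray: top tray of the nested stack: open white plastic tray, body 140 (its x) x 100 (its y) mm outside, walls and floor 4 mm, 28 mm tall with a flat 160 x 120 mm rim 4 mm thick; about 110 g. Origin at the centre of its underside, z up; at the start that is 48 mm above the bench and the lowest 12 mm sit inside the tray below with 3.5 mm play all round, stuck (see stack)
- tray_tab (a point): centre of the top edge of the tray's blue upright tab, across the tray's +x +y corner at (66, 47, 54) mm in the tray's frame; it rises 26 mm above the rim. The tab is a plate 10 mm thick along the tray's diagonal (0.644 rad from its x towards its y) and 34 mm wide across it. Fingers can stand either side of it, down to the rim
- tray_far (a point): bottom outer corner of the tray farthest from the tab, at (-70, -50, 0) mm in the tray's frame; the corner that stays down while the tab is raised
- stack: rest of the nested stack, loose but heavy (1.3 kg): three white trays with grey sides on a 170 x 130 mm steel base plate, 60 mm tall; axes as the tray, origin at the centre of its underside, seat for the top tray 48 mm above it. Four hidden rubber nubs grip the top tray's long sides (x = +-45 mm, 6 mm above its underside), about 3 N each, dragging until that part has risen some 7 mm
- stone: smooth grey beach stone, about 100 mm across, 60 mm tall; origin under its centre
- jar: closed glass jar with a brass lid, 70 mm across, 85 mm tall, upright; origin under its centre
- jar_b: closed amber jar with a brass lid, 60 mm across, 75 mm tall, upright; origin under its centre
- brush: hand brush lying flat on the bench
- mallet: hammer lying flat on the bench
- crock: small open terracotta pot, 90 mm across, 80 mm tall; origin under its centre

How it is judged:
By the outcome, as a careful person would: the job done as asked, in the order asked, and still so for the second after the job is handed in, while the arm keeps its last pose, push and grip.
It also fails if it takes over 58 s, if anything falls off the work surface, if the arm or the gripper's body presses on something with over 40 N, if the wrist force passes 120 N, or if a joint passes its speed limit or range.

## Robot

A 6-joint arm with a two-finger parallel gripper is mounted at the origin on the work surface. World frame = base frame: x ahead of the robot, y to its left, z up, the work surface at z = 0. Lengths are in mm, angles in rad, forces in N, time in s.
With the tool pointing down it reaches from about 250 to 775 mm from the base axis. Payload 4 kg.
Tool frame: the origin (TCP) lies midway between the tips of the shut fingers; the grasp point (between the pads) lies 19 mm behind it; z points along the fingers, y is the line along which they close (so a half turn about z gives the same grasp; the last joint's range is limited). The gripper opens to 94 mm and grips with 3 to 60 N. Pads are 16 mm wide; open, the fingers measure 119 mm over their backs; the gripper's body (75 mm by 177 mm) begins 78 mm behind the grasp point.
Start: joints at [1.231, 0.087, 1.371, -0, 1.684, -0.103], TCP at [129.035, 534.668, 205.506] pointing down, gripper open.
Joint ranges: [-3.1, 3.1], [-0.76, 2.03], [0.27, 2.55], [-1.08, 4.22], [0.17, 2.65], [-2.57, 2.57]. Speed limits (rad/s): [2.79, 2.79, 3.14, 3.14, 3.14, 3.14].

## Interface

Orientations are given as a unit quaternion [w, x, y, z].
In Python, from bench import readout, capture, camera_params, bot gives the robot as it stands.
- The arm moves only by the tool move_arm, never from a script. Its argument "motion" is a list of rows, each a list of 3 entries, a list of its own where there are three numbers: the shift along the tool's x, y, z in units of 25 mm (1.0 is 25 mm), then the turn, a rotation vector about the tool's x, y, z in units of 5 degrees (1.0 is 5 degrees), then the opening, from 0 (shut) to 1 (fully open). A call has exactly 10 rows; each row shifts and turns the commanded pose from where the row before left it, along the tool's axes as they then stand; what a row does not reach is not made up. A row lasts 1/12 s, in which the tool goes at most 41.7 mm and 7.16 degrees, less where a joint would pass 70% of its speed; a pose out of reach is approached as far as the arm can. A call is refused whole if a number of a shift passes 1 or a number of a turn 1, either way. A call with a gripper value outside its range is refused whole. The fingers move at their own pace and stop on an object; "squeeze" is the grip in N (left out, the last holds). Time passes only in rows, so rows that do not move let the fingers close, or fill a call up. It gives the time, the measured TCP pose, the force, the opening and the grip force at its end, in the units of the state.
- readout.get_obs(): the state, without advancing time (a new reading comes with each control period).
- capture(name): name is "scene" or "top" or "wrist"; returns the picture (400x640x3 uint8, blue, green, red); there is no depth.
- camera_params(name): a dict with "fx", "fy", "cx", "cy" (pixels), "view" (4x4, takes a point from world to camera coordinates). Camera axes: x right, y down, z forward; pixel columns grow to the right and rows downward; lengths in mm; the calibration is good to about 2 mm. A picture is of the moment at which its call begins: read the wrist's pose just before it. camera_params takes no time and is no camera call; for the wrist camera it gives the pose at the moment of the call.
- bot.job_done(): hands the job in; it is judged then, once.
The state is a dict: "time": time; "joint_pos": joint angles; "joint_vel": joint speeds; "tau": joint torques, N m; "tool_pos": TCP position; "orientation": TCP orientation; "contact_force": force on the tool from outside, world axes, zero at the start; "moment": the same for the moment, N m; "opening": finger opening in mm; "gripper_force": force on a finger pad.
Only numpy, scipy, OpenCV 4.12 (cv2) and the standard library are available. Lean on these libraries where they do the work, as an engineer would, in place of code of your own. Each camera call takes 0.05 s, during which the arm holds its last target. There are 200 camera calls.

## Working session

There is one attempt and no reset: what is moved stays moved. The work goes in short steps, Python scripts to look and compute and a tool call to move; the robot and the scene stay as the last step left them, time stands still between calls to the robot, and variables do not carry over. Pictures are saved under pics/ and viewed, at most 10 in all, crops included, and the job is handed in when it is done.

Besides the shell and the picture viewer there is one more tool, called after "Request:" as a command line: name --argument value ..., lists and objects as JSON in quotes. move_arm: Moves the arm, as the interface text tells. Its arguments: {"type":"object","properties":{"motion":{"type":"array","items":{"type":"array"}},"squeeze":{"type":"number"}},"required":["motion"]}

```bash
ls; mkdir -p pics; python3 - <<'E'
from bench import readout, capture, camera_params, bot
import cv2, numpy as np
o=readout.get_obs(); print({k:np.round(v,3).tolist() for k,v in o.items()})
for n in ("scene","top"):
    cv2.imwrite(f"pics/{n}0.png",capture(n)); p=camera_params(n); print(n,p["fx"],p["fy"],p["cx"],p["cy"],np.round(p["view"],3).tolist())
E
```

```text
pics
{'time': 0.0, 'joint_pos': [1.231, 0.088, 1.372, -0.0, 1.684, -0.103], 'joint_vel': [-0.0, -0.0, 0.001, -0.0, -0.0, -0.001], 'tau': [0.002, -34.018, -30.243, 0.072, 0.033, -0.0], 'tool_pos': [128.838, 534.136, 204.323], 'orientation': [-0.0, 0.118, 0.993, -0.001], 'contact_force': [-0.243, 0.297, 0.322], 'moment': [0.021, -0.008, -0.003], 'gripper_force': 0.0, 'opening': 93.739}
scene 394.78402025030164 394.78402025030164 320.29648396730505 196.70399453747604 [[-0.108, 0.994, -0.013, 163.989], [0.627, 0.057, -0.777, -273.365], [-0.771, -0.092, -0.63, 1566.539], [0.0, 0.0, 0.0, 1.0]]
top 387.61789214546 387.61789214546 327.8077925968754 199.8690936730635 [[0.02, -0.999, 0.024, -112.369], [-0.997, -0.022, -0.072, 554.287], [0.072, -0.023, -0.997, 1112.041], [0.0, 0.0, 0.0, 1.0]]
```

View pics/top0.png

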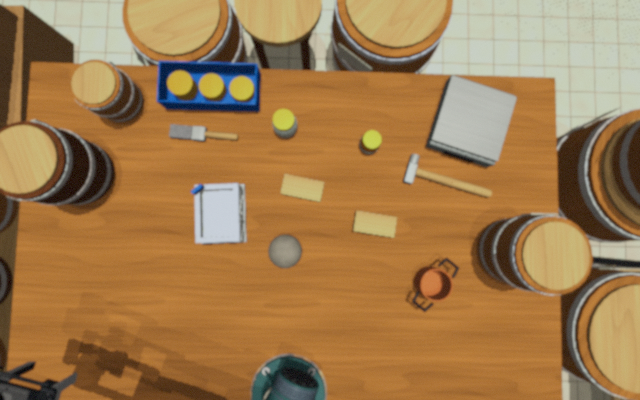

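View pics/scene0.png

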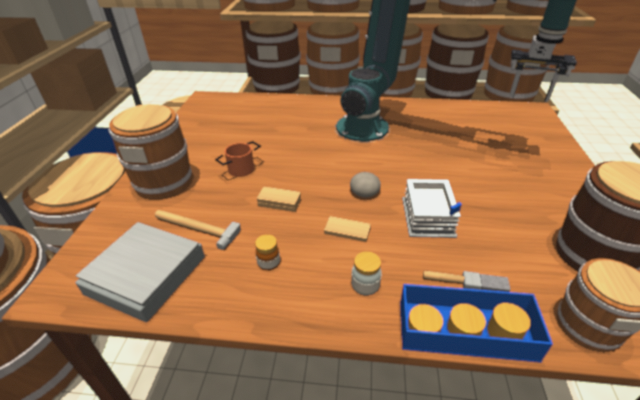

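The top view shows the loose board at (302,187), the pile at (375,223), and the tray stack at (219,213) with its blue tab at (197,188). The scene view confirms that the pile (279,198) is thicker than the loose board (347,228).

```bash
cat > h.py <<'E'
from bench import readout, capture, camera_params, bot
import cv2, numpy as np
from scipy.spatial.transform import Rotation as R
def plane(p,uv,z):
    """pixels (N,2) -> world points on height z"""
    uv=np.atleast_2d(np.float64(uv)); V=np.array(p["view"]); c=-V[:3,:3].T@V[:3,3]
    d=np.c_[(uv[:,0]-p["cx"])/p["fx"],(uv[:,1]-p["cy"])/p["fy"],np.ones(len(uv))]@V[:3,:3]
    return c+d*((z-c[2])/d[:,2])[:,None]
def proj(p,P):
    V=np.array(p["view"]); q=np.atleast_2d(P)@V[:3,:3].T+V[:3,3]
    return np.c_[q[:,0]/q[:,2]*p["fx"]+p["cx"],q[:,1]/q[:,2]*p["fy"]+p["cy"]]
def pose():
    o=readout.get_obs(); w,x,y,z=o["orientation"]
    return np.array(o["tool_pos"]),R.from_quat([x,y,z,w]),o
def rect(P):
    """min-area rect of world points: centre, sizes (long, short), yaw of the long side"""
    (cx,cy),(w,h),a=cv2.minAreaRect(np.float32(P[:,:2]))
    if w<h: w,h,a=h,w,a+90
    return np.round([cx,cy,w,h,(a+90)%180-90],2)
def blobs(m,amin):
    return [c[:,0] for c in cv2.findContours(m,cv2.RETR_EXTERNAL,cv2.CHAIN_APPROX_NONE)[0] if cv2.contourArea(c)>amin]
def delta(target,yawdeg):
    """rough move: world shift and turn in tool axes, units of the move tool (tool down, y axis at yawdeg mod 180)"""
    t,r,o=pose(); yc=np.degrees(np.arctan2(*r.as_matrix()[[1,0],1]))
    e=(yawdeg-yc+90)%180-90
    R1=R.from_euler("z",e,degrees=True)*r
    return t,r,yc,e
E
python3 - <<'E'
from h import *
p=camera_params("top"); im=cv2.imread("pics/top0.png"); h=cv2.cvtColor(im,cv2.COLOR_BGR2HSV)
for u,v in [(302,187),(375,223),(340,260),(219,213),(197,188)]: print((u,v),h[v,u])
m=cv2.inRange(h,(14,60,150),(30,165,255))
for c in blobs(m[150:300],200):
    c=c+[0,150]; print("wood",c.mean(0), rect(plane(p,c,16)), rect(plane(p,c,32)))
m=cv2.inRange(h,(0,0,120),(180,70,255)); m[:,:150]=0; m[:170]=0; m[260:]=0; m[:,260:]=0
for c in blobs(m,100): print("tray",c.mean(0), rect(plane(p,c,76)))
m=cv2.inRange(h,(100,120,50),(130,255,255)); m[:150]=0
for c in blobs(m,20): print("tab",c.mean(0), plane(p,[c.mean(0)],95))
print(np.linalg.inv(p["view"])[:3,3])
# wrist cam offset in tool frame
t,r,o=pose(); w=camera_params("wrist"); W=np.linalg.inv(w["view"]); print(w["fx"],r.inv().apply(W[:3,3]-t), (r.inv().as_matrix()@W[:3,:3]).round(2))
E
```

```text
(302, 187) [ 23 104 201]
(375, 223) [ 22 109 202]
(340, 260) [ 15 166 180]
(219, 213) [104  20 216]
(197, 188) [106 172 197]
wood [624.81818182 293.17045455] [ 307.07 -970.59  107.3    46.47  -89.1 ] [ 309.43 -957.97  105.79   45.81  -89.1 ]
wood [374.99236641 224.16793893] [ 488.73 -241.66  136.2    71.72   81.31] [ 488.53 -239.31  134.28   70.71   81.31]
wood [552.90595611 240.88401254] [ 426.27 -779.09  243.66  208.63    9.49] [ 426.95 -769.17  240.23  205.69    9.49]
wood [302.168 187.496] [590.87 -25.68 131.74  72.55  79.15] [589.24 -26.37 129.88  71.53  79.15]
wood [453.60240964 181.45180723] [ 620.06 -476.08  238.52   28.91   73.77] [ 618.02 -470.42  235.15   28.5    73.77]
wood [ 24.92899408 167.71005917] [620.51 773.02 159.   125.52 -88.57] [618.46 761.07 156.76 123.75 -88.57]
tray [216.81818182 210.34297521] [510.35 202.23 166.65 149.89   4.28]
tab [197.23809524 188.85714286] [[573.41722713 256.23549188  95.        ]]
[ 474.76228646  -74.69718194 1151.31121277]
343.1530037021827 [ 8.25596193e+01 -1.77301723e-01 -1.77939120e+02] [[ 0.   -0.96 -0.29]
 [ 1.    0.    0.  ]
 [-0.   -0.29  0.96]]
```

```bash
cat >> h.py <<'E'
from scipy.linalg import logm, expm
def rows(x,y,z,yaw,N):
    """constant tool-frame row (shift/25mm, turn/5deg) which N times over brings the TCP to x,y,z, pointing down, tool y at yaw (mod 180)"""
    t,r,o=pose(); yc=np.degrees(np.arctan2(*r.as_matrix()[[1,0],1])); e=(yaw-yc+90)%180-90
    a=np.radians(yc+e); Y=np.array([np.cos(a),np.sin(a),0]); Z=np.array([0,0,-1.]); G=np.c_[np.cross(Y,Z),Y,Z]
    A=np.eye(4);A[:3,:3]=r.as_matrix();A[:3,3]=t
    B=np.eye(4);B[:3,:3]=G;B[:3,3]=[x,y,z]
    L=np.real(logm(np.linalg.inv(A)@B)); M=expm(L/N)
    s=M[:3,3]/25; w=np.degrees(R.from_matrix(M[:3,:3]).as_rotvec())/5
    print("N",N,"shift",s.round(3).tolist(),"turn",w.round(3).tolist(),"yaw now",round(yc,2),"turn tot",round(e,2))
E
python3 -c "
from h import *
rows(590,-26,150,-10.5,20); rows(590,-26,150,-10.5,30);rows(590,-26,150,-10.5,40)"
```

```text
N 20 shift [-1.595, 0.121, 0.109] turn [-0.001, 0.001, 0.869] yaw now 76.43 turn tot -86.93
N 30 shift [-1.063, 0.094, 0.073] turn [-0.001, 0.001, 0.58] yaw now 76.43 turn tot -86.93
N 40 shift [-0.797, 0.075, 0.054] turn [-0.0, 0.0, 0.435] yaw now 76.43 turn tot -86.93
```

Request:
move_arm --motion '[[[-0.8,0.075,0.054],[0,0,0.435],1],[[-0.8,0.075,0.054],[0,0,0.435],1],[[-0.8,0.075,0.054],[0,0,0.435],1],[[-0.8,0.075,0.054],[0,0,0.435],1],[[-0.8,0.075,0.054],[0,0,0.435],1],[[-0.8,0.075,0.054],[0,0,0.435],1],[[-0.8,0.075,0.054],[0,0,0.435],1],[[-0.8,0.075,0.054],[0,0,0.435],1],[[-0.8,0.075,0.054],[0,0,0.435],1],[[-0.8,0.075,0.054],[0,0,0.435],1]]'

```text
time: 0.93
tool_pos: [319.6, 472.3, 191.1]
orientation: [-0.0, 0.304, 0.953, -0.001]
contact_force: [0.5, 0.0, 0.0]
opening: 94.0
gripper_force: 0.0
```

Request:
move_arm --motion '[[[-0.8,0.075,0.054],[0,0,0.435],1],[[-0.8,0.075,0.054],[0,0,0.435],1],[[-0.8,0.075,0.054],[0,0,0.435],1],[[-0.8,0.075,0.054],[0,0,0.435],1],[[-0.8,0.075,0.054],[0,0,0.435],1],[[-0.8,0.075,0.054],[0,0,0.435],1],[[-0.8,0.075,0.054],[0,0,0.435],1],[[-0.8,0.075,0.054],[0,0,0.435],1],[[-0.8,0.075,0.054],[0,0,0.435],1],[[-0.8,0.075,0.054],[0,0,0.435],1]]'

```text
time: 1.77
tool_pos: [472.8, 344.4, 177.6]
orientation: [-0.0, 0.478, 0.878, -0.001]
contact_force: [1.3, 0.2, -0.4]
opening: 94.0
gripper_force: 0.0
```

Request:
move_arm --motion '[[[-0.8,0.075,0.054],[0,0,0.435],1],[[-0.8,0.075,0.054],[0,0,0.435],1],[[-0.8,0.075,0.054],[0,0,0.435],1],[[-0.8,0.075,0.054],[0,0,0.435],1],[[-0.8,0.075,0.054],[0,0,0.435],1],[[-0.8,0.075,0.054],[0,0,0.435],1],[[-0.8,0.075,0.054],[0,0,0.435],1],[[-0.8,0.075,0.054],[0,0,0.435],1],[[-0.8,0.075,0.054],[0,0,0.435],1],[[-0.8,0.075,0.054],[0,0,0.435],1]]'

```text
time: 2.6
tool_pos: [567.8, 168.8, 164.1]
orientation: [-0.0, 0.636, 0.772, -0.0]
contact_force: [0.4, -0.0, -0.6]
opening: 93.8
gripper_force: 0.0
```

Request:
move_arm --motion '[[[-0.8,0.075,0.054],[0,0,0.435],1],[[-0.8,0.075,0.054],[0,0,0.435],1],[[-0.8,0.075,0.054],[0,0,0.435],1],[[-0.8,0.075,0.054],[0,0,0.435],1],[[-0.8,0.075,0.054],[0,0,0.435],1],[[-0.8,0.075,0.054],[0,0,0.435],1],[[-0.8,0.075,0.054],[0,0,0.435],1],[[-0.8,0.075,0.054],[0,0,0.435],1],[[-0.8,0.075,0.054],[0,0,0.435],1],[[-0.8,0.075,0.054],[0,0,0.435],1]]'

```text
time: 3.43
tool_pos: [590.8, -29.5, 150.6]
orientation: [-0.001, 0.77, 0.638, -0.0]
contact_force: [0.2, 0.1, -0.1]
opening: 93.7
gripper_force: 0.0
```

```bash
cat >> h.py <<'E'
def wrist(name):
    t,r,o=pose(); p=camera_params("wrist"); im=capture("wrist"); cv2.imwrite(f"pics/{name}.png",im)
    return p,im,cv2.cvtColor(im,cv2.COLOR_BGR2HSV)
E
python3 - <<'E'
from h import *
t,r,o=pose(); print(t,o["time"])
p,im,h=wrist("w1")
m=cv2.inRange(h,(18,50,140),(30,135,255))
for c in blobs(m,800): print(len(c),c.mean(0), c.min(0),c.max(0),rect(plane(p,c,16)), rect(plane(p,c,32)))
E
```

```text
[590.84754909 -29.47821664 150.61406295] 3.4333
155 [256.72903226 387.03225806] [230 376] [280 399] [ 481.92 -244.01   56.38   32.5   -10.58] [ 488.35 -228.85   53.5    30.84  -10.58]
150 [315.83333333 137.35333333] [291 124] [343 153] [602.09  17.98  46.81  25.89 -10.66] [602.37  19.74  44.41  24.56 -10.66]
```

View pics/w1.png

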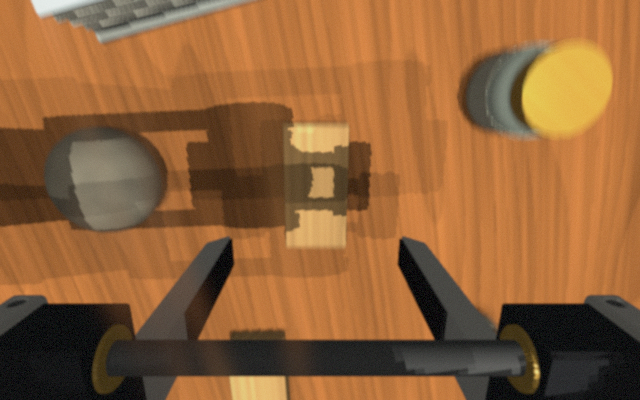

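The wrist view shows the board at u 285–348, v 123–248, partly under the gripper's shadow; the stone is at (105,178), and the pile's edge shows at (258,370).

```bash
cat >> h.py <<'E'
def wood(im,h,z,p,box,tag="",amin=800):
    m=np.zeros(h.shape[:2],np.uint8); u0,v0,u1,v1=box
    b,g,r=[im[...,i].astype(float)+1 for i in range(3)]
    k=((b/r>0.42)&(b/r<0.8)&(g/r>0.7)&(r>25)).astype(np.uint8)*255; m[v0:v1,u0:u1]=k[v0:v1,u0:u1]
    m=cv2.morphologyEx(cv2.morphologyEx(m,cv2.MORPH_CLOSE,np.ones((5,5))),cv2.MORPH_OPEN,np.ones((5,5)))
    for c in blobs(m,amin): print(tag,c.min(0),c.max(0),rect(plane(p,c,z)))
    return m
E
python3 - <<'E'
from h import *
p=camera_params("wrist"); im=cv2.imread("pics/w1.png"); h=cv2.cvtColor(im,cv2.COLOR_BGR2HSV)
for u,v in [(318,135),(318,162),(318,202),(295,180),(318,235),(250,180),(270,110),(258,390),(360,190)]: print((u,v),im[v,u],(im[v,u]/im[v,u,2]).round(2))
wood(im,h,16,p,(240,90,400,300),"c")
rows(590,-26,60,-10.5,10)
E
```

```text
(318, 135) [114 186 230] [0.5  0.81 1.  ]
(318, 162) [ 58  93 116] [0.5 0.8 1. ]
(318, 202) [ 47  80 104] [0.45 0.77 1.  ]
(295, 180) [43 71 94] [0.46 0.76 1.  ]
(318, 235) [105 170 218] [0.48 0.78 1.  ]
(250, 180) [16 37 58] [0.28 0.64 1.  ]
(270, 110) [ 43  79 122] [0.35 0.65 1.  ]
(258, 390) [112 182 228] [0.49 0.8  1.  ]
(360, 190) [30 50 76] [0.39 0.66 1.  ]
c [283 123] [348 247] [591.33 -31.37 120.21  60.53  78.81]
N 10 shift [0.029, -0.007, 0.361] turn [-0.002, 0.004, -0.009] yaw now -10.95 turn tot 0.45
```

Request:
move_arm --motion '[[[-0.08,0,0.8],[0,0,0.05],1],[[0,0,0.8],[0,0,0],1],[[0,0,0.8],[0,0,0],1],[[0,0,0.8],[0,0,0],1],[[0,0,0.8],[0,0,0],1],[[0,0,0.8],[0,0,0],1],[[0,0,0.6],[0,0,0],1],[[0,0,0.3],[0,0,0],1],[[0,0,0.14],[0,0,0],1],[[0,0,0],[0,0,0],1]]' --squeeze 20

```text
time: 4.32
tool_pos: [590.3, -30.2, 4.7]
orientation: [-0.001, 0.771, 0.637, -0.001]
contact_force: [0.6, 0.3, 0.1]
opening: 93.8
gripper_force: 0.0
```

Request:
move_arm --motion '[[[0,0,0],[0,0,0],0.55],[[0,0,0],[0,0,0],0.55],[[0,0,0],[0,0,0],0.5],[[0,0,0],[0,0,0],0.5],[[0,0,0],[0,0,0],0.5],[[0,0,0],[0,0,0],0.5],[[0,0,0],[0,0,0],0.5],[[0,0,0],[0,0,0],0.5],[[0,0,0],[0,0,0],0.5],[[0,0,0],[0,0,0],0.5]]'

```text
time: 5.15
tool_pos: [591.1, -30.5, 6.0]
orientation: [0.0, 0.771, 0.637, 0.0]
contact_force: [-0.5, 0.1, 3.9]
opening: 59.5
gripper_force: 20.0
```

Request:
move_arm --motion '[[[0,0,-0.2],[0,0,0],0.5],[[0,0,-0.6],[0,0,0],0.5],[[0,0,-0.8],[0,0,0],0.5],[[0,0,-0.8],[0,0,0],0.5],[[0,0,-0.8],[0,0,0],0.5],[[-0.4,-0.1,-0.6],[0,0,0],0.5],[[-0.8,-0.15,-0.6],[0,0,0],0.5],[[-0.8,-0.15,-0.6],[0,0,0],0.5],[[-0.8,-0.15,-0.6],[0,0,0],0.5],[[-0.8,-0.15,-0.6],[0,0,0],0.5]]'

```text
time: 5.98
tool_pos: [556.1, -116.1, 160.6]
orientation: [-0.0, 0.77, 0.637, -0.0]
contact_force: [-0.8, -0.1, -1.0]
opening: 59.5
gripper_force: 20.0
```

```bash
python3 -c "
from h import *
print(pose()[0],pose()[2]['opening']);rows(469,-340,250,-10,10)"
```

```text
[ 556.05805606 -116.13595612  160.63222824] 59.50007014618612
N 10 shift [-0.944, -0.18, -0.357] turn [-0.001, -0.0, -0.016] yaw now -10.79 turn tot 0.79
```

Request:
move_arm --motion '[[[-0.94,-0.18,-0.36],[0,0,0],0.5],[[-0.94,-0.18,-0.36],[0,0,0],0.5],[[-0.94,-0.18,-0.36],[0,0,0],0.5],[[-0.94,-0.18,-0.36],[0,0,0],0.5],[[-0.94,-0.18,-0.36],[0,0,0],0.5],[[-0.94,-0.18,-0.36],[0,0,0],0.5],[[-0.94,-0.18,-0.36],[0,0,0],0.5],[[-0.94,-0.18,-0.36],[0,0,0],0.5],[[-0.8,-0.15,-0.3],[0,0,0],0.5],[[0,0,0],[0,0,0],0.5]]'

```text
time: 6.82
tool_pos: [477.6, -316.1, 241.1]
orientation: [0.001, 0.772, 0.635, -0.001]
contact_force: [-0.5, -0.0, -0.9]
opening: 59.3
gripper_force: 20.0
```

```bash
python3 - <<'E'
from h import *
t,r,o=pose(); print(t,np.degrees(np.arctan2(*r.as_matrix()[[1,0],1])))
p,im,h=wrist("w2")
m=wood(im,h,32,p,(0,0,640,400),"pile32")
wood(im,h,t[2]+12,p,(0,0,640,400),"held")
a=np.linalg.inv(p["view"])[:3,3]
# pile z=16 edges can't be seen; tool-frame offset of the pile
E
```

```text
[ 477.55580428 -316.12560495  241.13844655] -11.085695887016186
pile32 [ 94 307] [235 399] [ 244.77 -508.85  184.05  141.4   -60.17]
pile32 [423 179] [469 315] [ 614.48 -442.18  182.91   31.24   75.  ]
pile32 [255  43] [375 386] [ 460.04 -397.58  442.49  145.28   78.71]
held [ 94 307] [235 399] [ 387.52 -351.69   78.83   60.57  -60.17]
held [423 179] [469 315] [ 545.88 -323.14   78.35   13.38   75.  ]
held [255  43] [375 386] [ 479.73 -304.03  189.53   62.23   78.71]
```

View pics/w2.png

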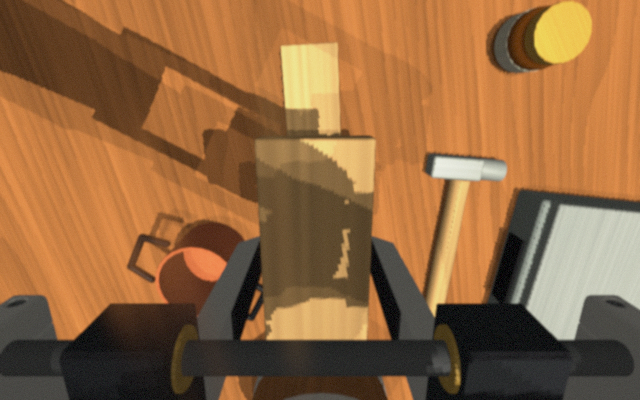

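The wrist view shows the pile's far part at u 281–340, v 43–134, ahead of the held board whose front edge is at v≈138 (u 257–375); the board in the hand is straight.

```bash
cat >> h.py <<'E'
def sides(m,v0,v1,u0,u1):
    """left and right edge pixels per row of a mask"""
    L=[];Rr=[]
    for v in range(v0,v1):
        u=np.flatnonzero(m[v,u0:u1]); L.append((u0+u[0]-.5,v)); Rr.append((u0+u[-1]+.5,v))
    return np.array(L),np.array(Rr)
def top(m,u0,u1,v0,v1):
    return np.array([(u,v0+np.flatnonzero(m[v0:v1,u])[0]-.5) for u in range(u0,u1)])
def line(P):
    vx,vy,x,y=cv2.fitLine(np.float32(P[:,:2]),cv2.DIST_HUBER,0,.01,.01).ravel(); return np.array([x,y]),np.degrees(np.arctan2(vy,vx))%180
E
python3 - <<'E'
from h import *
t,r,o=pose(); p=camera_params("wrist"); im=cv2.imread("pics/w2.png"); h=cv2.cvtColor(im,cv2.COLOR_BGR2HSV)
M=r.as_matrix(); tx,ty=M[:2,0],M[:2,1]
b,g,rr=[im[...,i].astype(float)+1 for i in range(3)]
m=((b/rr>0.42)&(b/rr<0.8)&(g/rr>0.7)&(rr>25)).astype(np.uint8)
def tool(P): q=P[:,:2]-t[:2]; return np.c_[q@tx,q@ty]
for z,vr,ur,tb in [(32,(50,128),(265,350),(290,332,35,60)),(t[2]+10,(150,240),(245,385),(262,370,125,160))]:
    L,Rg=[tool(plane(p,e,z)) for e in sides(m,*vr,*ur)]; T=tool(plane(p,top(m,*tb),z))
    l,ra,f=line(L),line(Rg),line(T); print("left",l,"right",ra,"front",f)
E
```

```text
left (array([ 95.32797, -34.35435], dtype=float32), np.float32(177.05145)) right (array([88.451706, 26.467945], dtype=float32), np.float32(176.709)) front (array([138.48141  ,   3.4623408], dtype=float32), np.float32(88.12056))
left (array([ 36.452827, -28.55276 ], dtype=float32), np.float32(179.12321)) right (array([40.85599 , 30.143585], dtype=float32), np.float32(0.36229822)) front (array([69.67605  ,  1.7530292], dtype=float32), np.float32(98.37442))
```

```bash
python3 - <<'E'
from h import *
t,r,o=pose(); p=camera_params("wrist"); im=cv2.imread("pics/w2.png")
M=r.as_matrix(); tx,ty=M[:2,0],M[:2,1]
b,g,rr=[im[...,i].astype(float)+1 for i in range(3)]
m=((b/rr>0.42)&(b/rr<0.8)&(g/rr>0.7)&(rr>25)).astype(np.uint8)
def tool(P): q=P[:,:2]-t[:2]; return np.c_[q@tx,q@ty]
e=np.r_[top(m,262,282,125,160),top(m,346,370,125,160)]; print(e[::6].tolist())
for dz in (10,12): print(line(tool(plane(p,e,t[2]+dz))))
print((b/rr)[126:146:2,275].round(2),rr[126:146:2,275], rr[126:146:2,360])
E
```

```text
[[262.0, 134.5], [268.0, 128.5], [274.0, 134.5], [280.0, 135.5], [350.0, 135.5], [356.0, 135.5], [362.0, 136.5], [368.0, 136.5]]
(array([66.4133   ,  4.4829726], dtype=float32), np.float32(90.531525))
(array([66.616104 ,  4.4404716], dtype=float32), np.float32(90.531525))
[0.39 0.37 0.38 0.45 0.4  0.41 0.5  0.48 0.46 0.49] [131. 131. 125. 117. 110. 103. 116. 147. 158. 165.] [189. 191. 192. 194. 184.  96. 134. 211. 232. 230.]
```

```bash
python3 - <<'E'
from h import *
t,r,o=pose(); print(t,np.degrees(np.arctan2(*r.as_matrix()[[1,0],1])),o["time"],r.inv().apply(np.array([477.556,-316.126,241.138])-t))
p=camera_params("wrist");M=r.as_matrix()
e=np.array([(262,138.),(320,138),(370,138.5)]); q=plane(p,e,t[2]+10)[:,:2]-t[:2]; print(q@M[:2,0],q@M[:2,1])
E
```

```text
[ 478.19938474 -314.03302605  240.26604505] -10.995327576009805 6.8667 [-2.17750426 -0.23174014 -0.87152798]
[65.07171889 65.07478575 64.83773711] [-24.85755309   3.22408995  27.4474636 ]
```

Request:
move_arm --motion '[[[0.32,0,0.4],[0,0,-0.3],0.5],[[0.32,0,0.9],[0,0,-0.27],0.5],[[0,0,1.0],[0,0,0],0.5],[[0,0,1.0],[0,0,0],0.5],[[0,0,1.0],[0,0,0],0.5],[[0,0,1.0],[0,0,0],0.5],[[0,0,1.0],[0,0,0],0.5],[[0,0,0.7],[0,0,0],0.5],[[0,0,0.28],[0,0,0],0.5],[[0,0,0],[0,0,0],0.5]]'

```text
time: 7.7
tool_pos: [480.2, -294.3, 54.9]
orientation: [-0.003, 0.754, 0.657, -0.0]
contact_force: [-0.8, 0.2, -1.8]
opening: 60.1
gripper_force: 20.0
```

```bash
python3 - <<'E'
from h import *
capture("wrist") # settle
t,r,o=pose(); print(t,o["contact_force"])
p,im,h=wrist("w3")
cv2.imwrite("pics/w3c.png",cv2.resize(im[0:300,200:450],(500,600)))
print(pose()[0])
E
```

```text
[ 481.23881396 -295.3903474    56.96806788] [1.22898662 0.30457472 0.28264693]
[ 482.02365176 -296.25769917   58.46861449]
```

View pics/w3c.png

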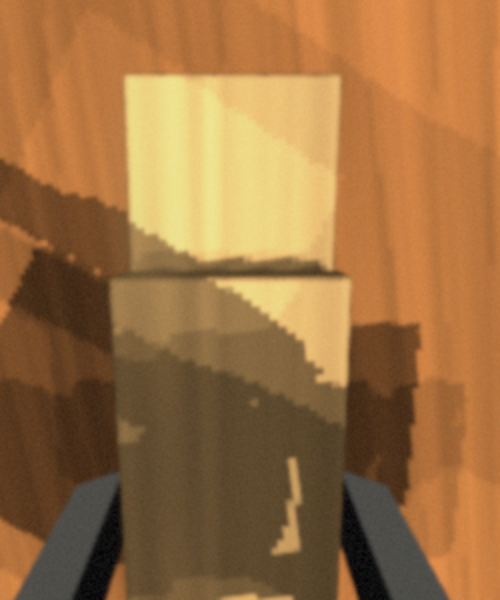

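The crop shows the pile's front edge at crop v≈75 and its sides at crop u≈125–338. The held board's front edge is at crop v≈276, u 110–350, roughly parallel to it.

```bash
cat >> h.py <<'E'
def wood_mask(im):
    b,g,r=[im[...,i].astype(float)+1 for i in range(3)]
    return ((b/r>0.42)&(b/r<0.8)&(g/r>0.7)&(r>25)).astype(np.uint8)
def intool(t,r,P):
    M=r.as_matrix(); q=P[:,:2]-np.array(t)[:2]; return np.c_[q@M[:2,0],q@M[:2,1]]
E
python3 - <<'E'
from h import *
t,r,o=pose(); p=camera_params("wrist"); im=cv2.imread("pics/w3.png"); m=wood_mask(im)
print("settled",t, t[2]-57)
dz=t[2]-56.97   # picture was taken this much lower
for tag,z,vr,ur,tb in [("pile",32+dz,(45,125),(250,385),(268,364,25,50)),("held",t[2]+10,(145,235),(240,390),(262,368,136,146))]:
    L,Rg=[intool(t,r,plane(p,e,z)) for e in sides(m,*vr,*ur)]; T=intool(t,r,plane(p,top(m,*tb),z))
    print(tag,"left",line(L),"right",line(Rg),"front",line(T))
g=im[...,2].astype(int); print(g[120:146,340], g[120:146,280])
E
```

```text
settled [ 482.02365176 -296.25769917   58.46861449] 1.4686144895932287
pile left (array([ 90.79075, -28.80334], dtype=float32), np.float32(1.1660753)) right (array([94.09397 , 30.866009], dtype=float32), np.float32(0.3965406)) front (array([115.44641  ,  -1.5620804], dtype=float32), np.float32(89.98548))
held left (array([ 43.722015, -28.927153], dtype=float32), np.float32(179.45946)) right (array([40.133305, 30.605894], dtype=float32), np.float32(179.4051)) front (array([66.21585  ,  0.3958668], dtype=float32), np.float32(89.9925))
[238 239 237 238 238 237 237 232 213 171 139 125 128 127 115 100  85 103
 149 197 228 238 239 238 240 240] [187 170 163 160 161 150 146 144 142 144 144 144 137 131 120 108 106 103
 117 135 151 166 168 170 170 165]
```

Request:
move_arm --motion '[[[0.3,-0.02,0],[0,0,0.1],0.5],[[0.5,-0.02,0],[0,0,0],0.5],[[0.5,0,0],[0,0,0],0.5],[[0.4,0,0.1],[0,0,0],0.5],[[0.24,0,0.1],[0,0,0],0.5],[[0.1,0,0.1],[0,0,0],0.5],[[0,0,0.1],[0,0,0],0.5],[[0,0,0],[0,0,0],0.5],[[0,0,0],[0,0,0],0.5],[[0,0,0],[0,0,0],0.5]]'

```text
time: 8.63
tool_pos: [487.9, -246.5, 47.9]
orientation: [-0.0, 0.758, 0.653, -0.0]
contact_force: [-0.1, -0.4, -0.8]
opening: 60.2
gripper_force: 20.0
```

```bash
python3 - <<'E'
from h import *
t,r,o=pose(); print(t)
p,im,h=wrist("w4"); t2=pose()[0]; print(t2)
cv2.imwrite("pics/w4c.png",cv2.resize(im[90:240,220:410],(760,600),interpolation=cv2.INTER_CUBIC))
E
```

```text
[ 487.90260483 -246.49197241   47.85795737]
[ 487.92908303 -246.55989021   47.94114883]
```

View pics/w4c.png

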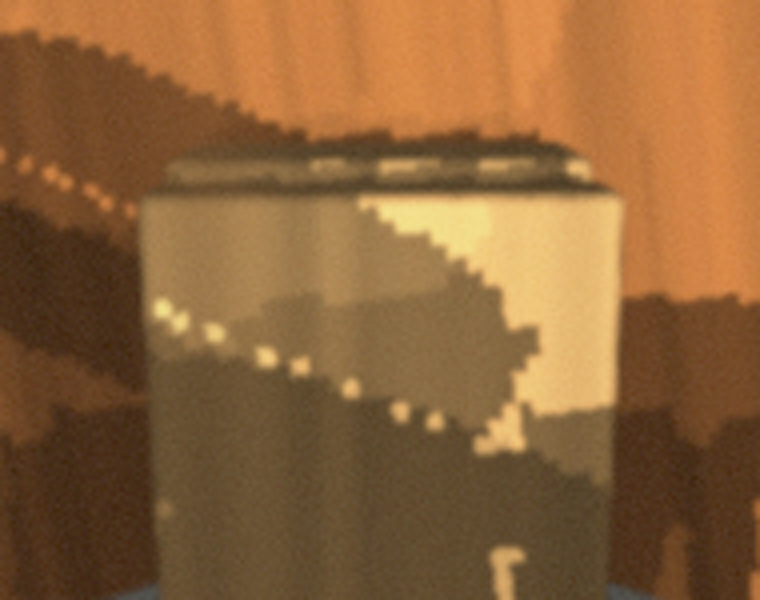

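The crop shows the held board's front top edge at crop y≈193, u 143–622, and the pile's front edge just beyond it at crop y≈157, u 168–592, nearly parallel and centred.

```bash
python3 - <<'E'
from h import *
t,r,o=pose(); p=camera_params("wrist"); im=cv2.imread("pics/w4.png")
c=lambda x,y:(220+x/4-.4,90+y/4-.4)
for tag,z,pts in [("held",t[2]+10,[c(143,193),c(622,193),c(158,520),c(606,520)]),("pile",32,[c(168,157),c(592,157)])]: print(tag,intool(t,r,plane(p,pts,z)).round(2).tolist())
print(im[118:142,[280,300,340],2].T)
E
```

```text
held [[65.1, -28.05], [65.11, 29.94], [23.1, -28.2], [23.11, 29.95]]
pile [[67.22, -28.83], [67.23, 29.99]]
[[149 125 119 117 112 114 110 108 102  99 102 105 119 133 139 138 129 115
  105 107 120 140 159 169]
 [197 193 190 187 187 172 144 109  92  92  92 121 157 165 153 144 135 111
   91  94 109 136 156 167]
 [211 198 195 185 178 168 138 106  92  89  91 124 168 191 169 145 126 110
   93 109 154 209 235 242]]
```

Request:
move_arm --motion '[[[0.04,-0.015,0],[0,0,0],0.5],[[0.045,0,0],[0,0,0],0.5],[[0,0,0.1],[0,0,0],0.5],[[0,0,0.1],[0,0,0],0.5],[[0,0,0.1],[0,0,0],0.5],[[0,0,0.06],[0,0,0],0.5],[[0,0,0.02],[0,0,0],0.5],[[0,0,0],[0,0,0],0.5],[[0,0,0],[0,0,0],0.5],[[0,0,0],[0,0,0],0.5]]'

```text
time: 9.52
tool_pos: [488.0, -243.9, 38.5]
orientation: [0.0, 0.757, 0.653, 0.0]
contact_force: [0.0, 0.2, -0.4]
opening: 59.5
gripper_force: 20.0
```

Request:
move_arm --motion '[[[0,0,0.02],[0,0,0],0.5],[[0,0,0.02],[0,0,0],0.5],[[0,0,0.02],[0,0,0],0.5],[[0,0,0],[0,0,0],0.5],[[0,0,0],[0,0,0],0.5],[[0,0,0],[0,0,0],0.5],[[0,0,0],[0,0,0],0.5],[[0,0,0],[0,0,0],0.5],[[0,0,0],[0,0,0],0.5],[[0,0,0],[0,0,0],0.5]]'

```text
time: 10.35
tool_pos: [488.0, -244.0, 38.0]
orientation: [0.0, 0.757, 0.653, 0.0]
contact_force: [-2.6, 0.7, 5.9]
opening: 60.0
gripper_force: 20.0
```

```bash
python3 - <<'E'
from h import *
t,r,o=pose(); print(t,o["contact_force"])
p,im,h=wrist("w5"); print(im[120:144,[280,300,340],2].T)
m=wood_mask(im)
E
```

```text
[ 488.0434042  -244.01025937   37.96168837] [-2.64406899  0.69877692  5.91764552]
[[138 129 124 116 116 111 114 111 110 108 112 108 102 104 101 105 100 103
  117 141 159 167 172 172]
 [206 203 200 193 190 178 147 111 106 105 103  93  87  89  82  89  86  92
  112 136 157 166 174 169]
 [207 202 196 191 196 188 172 141 109 105  98  93  84  87  89  83  86 107
  155 211 236 243 243 244]]
```

Request:
move_arm --motion '[[[0,0,0],[0,0,0],0.75],[[0,0,0],[0,0,0],0.9],[[0,0,0],[0,0,0],0.9],[[0,0,0],[0,0,0],0.9],[[0,0,-0.2],[0,0,0],0.9],[[0,0,-0.6],[0,0,0],0.9],[[0,0,-1],[0,0,0],0.9],[[0,0,-1],[0,0,0],0.9],[[0,0,-1],[0,0,0],0.9],[[0,0,-1],[0,0,0],0.9]]'

```text
time: 11.23
tool_pos: [487.8, -243.9, 158.3]
orientation: [0.0, 0.757, 0.653, 0.0]
contact_force: [0.5, -0.1, 0.6]
opening: 84.7
gripper_force: 0.0
```

Request:
move_arm --motion '[[[-0.6,0,-0.5],[0,0,0],0.9],[[-0.6,0,-0.5],[0,0,0],0.9],[[-0.6,0,0],[0,0,0],0.9],[[-0.6,0,0],[0,0,0],0.9],[[-0.3,0,0],[0,0,0],0.9],[[0,0,0],[0,0,0],0.9],[[0,0,0],[0,0,0],0.9],[[0,0,0],[0,0,0],0.9],[[0,0,0],[0,0,0],0.9],[[0,0,0],[0,0,0],0.9]]'

```text
time: 12.07
tool_pos: [478.1, -310.0, 181.7]
orientation: [-0.0, 0.757, 0.653, 0.0]
contact_force: [-0.4, -1.1, 0.1]
opening: 84.3
gripper_force: 0.0
```

```bash
python3 - <<'E'
from h import *
t,r,o=pose(); print(t)
p,im,h=wrist("w6"); wood(im,h,48,p,(180,0,460,330),"top48")
cv2.imwrite("pics/w6c.png",cv2.resize(im[0:260,200:450],(575,598),interpolation=cv2.INTER_CUBIC))
E
```

```text
[ 478.05826777 -310.01525618  181.68863947]
top48 [180 275] [219 329] [ 342.34 -411.67   64.5    40.73   75.17]
top48 [268  39] [351 179] [ 483.36 -238.66  119.22   73.13   81.36]
```

View pics/w6c.png

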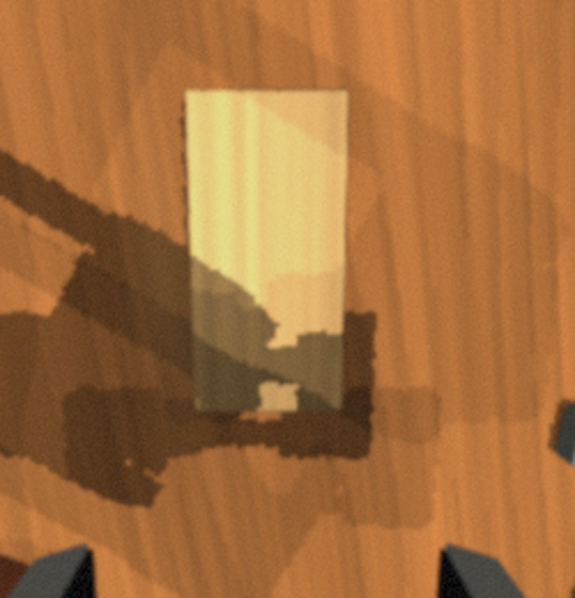

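The crop shows board_c on the pile with straight edges, and nothing of the lower boards sticks out at the sides or front, so it is flush. Next I go to the tray.

```bash
python3 - <<'E'
from h import *
p=camera_params("wrist"); t,r,o=pose()
k=575/250
pts=[(200+u/k-.3,v/k-.3) for u,v in [(186,91),(348,91),(343,410),(195,411)]]
P=plane(p,pts,48); print(P.round(1).tolist(),"centre",P.mean(0),"pile yaw (long)",np.degrees(np.arctan2(*(P[:2].mean(0)-P[2:].mean(0))[[1,0]])))
rows(611,210,200,40,30)
E
```

```text
[[469.5, -176.8, 48.0], [527.4, -185.3, 48.0], [511.6, -302.3, 48.0], [452.4, -293.9, 48.0]] centre [ 490.23163473 -239.58859479   48.        ] pile yaw (long) 81.9970233229262
N 30 shift [0.643, 0.361, -0.024] turn [0.0, -0.0, -0.323] yaw now -8.42 turn tot 48.42
```

Request:
move_arm --motion '[[[0.643,0.361,-0.024],[0,0,-0.323],0.9],[[0.643,0.361,-0.024],[0,0,-0.323],0.9],[[0.643,0.361,-0.024],[0,0,-0.323],0.9],[[0.643,0.361,-0.024],[0,0,-0.323],0.9],[[0.643,0.361,-0.024],[0,0,-0.323],0.9],[[0.643,0.361,-0.024],[0,0,-0.323],0.9],[[0.643,0.361,-0.024],[0,0,-0.323],0.9],[[0.643,0.361,-0.024],[0,0,-0.323],0.9],[[0.643,0.361,-0.024],[0,0,-0.323],0.9],[[0.643,0.361,-0.024],[0,0,-0.323],0.9]]'

```text
time: 12.95
tool_pos: [571.7, -151.1, 188.1]
orientation: [0.0, 0.657, 0.754, 0.0]
contact_force: [-0.4, -0.4, 0.4]
opening: 84.4
gripper_force: 0.0
```

Request:
move_arm --motion '[[[0.643,0.361,-0.024],[0,0,-0.323],0.9],[[0.643,0.361,-0.024],[0,0,-0.323],0.9],[[0.643,0.361,-0.024],[0,0,-0.323],0.9],[[0.643,0.361,-0.024],[0,0,-0.323],0.9],[[0.643,0.361,-0.024],[0,0,-0.323],0.9],[[0.643,0.361,-0.024],[0,0,-0.323],0.9],[[0.643,0.361,-0.024],[0,0,-0.323],0.9],[[0.643,0.361,-0.024],[0,0,-0.323],0.9],[[0.643,0.361,-0.024],[0,0,-0.323],0.9],[[0.643,0.361,-0.024],[0,0,-0.323],0.9]]'

```text
time: 13.78
tool_pos: [616.8, 27.0, 194.0]
orientation: [0.0, 0.545, 0.838, 0.0]
contact_force: [-0.8, 0.8, 0.5]
opening: 84.7
gripper_force: 0.0
```

Request:
move_arm --motion '[[[0.643,0.361,-0.024],[0,0,-0.323],0.7],[[0.643,0.361,-0.024],[0,0,-0.323],0.7],[[0.643,0.361,-0.024],[0,0,-0.323],0.7],[[0.643,0.361,-0.024],[0,0,-0.323],0.7],[[0.643,0.361,-0.024],[0,0,-0.323],0.7],[[0.643,0.361,-0.024],[0,0,-0.323],0.7],[[0.5,0.3,-0.024],[0,0,-0.323],0.7],[[0.3,0.2,-0.024],[0,0,-0.323],0.7],[[0,0,0],[0,0,0],0.7],[[0,0,0],[0,0,0],0.7]]'

```text
time: 14.62
tool_pos: [618.7, 159.7, 198.8]
orientation: [0.0, 0.448, 0.894, -0.0]
contact_force: [-0.0, -0.0, -0.1]
opening: 65.8
gripper_force: 0.0
```

```bash
python3 - <<'E'
from h import *
t,r,o=pose(); print(t,np.degrees(np.arctan2(*r.as_matrix()[[1,0],1])))
p,im,h=wrist("w7"); print(pose()[0])
m=cv2.inRange(h,(100,110,40),(130,255,255))
for c in blobs(m,40):
    print("tab",c.mean(0),c.min(0),c.max(0),"@102",rect(plane(p,c,102)))
E
```

```text
[618.70453783 159.71221763 198.80472587] 36.78016321908588
[618.76299771 159.12374009 198.74456704]
tab [558.58911565 238.00816327] [430 119] [639 340] @102 [826.   251.74 221.73 146.08  89.95]
tab [342.57657658  68.22522523] [336  45] [349  91] @102 [572.96 255.64  32.42   9.78 -51.61]
```

View pics/w7.png

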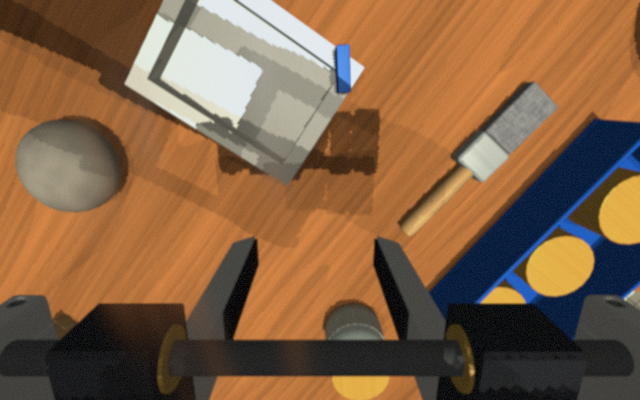

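The wrist view shows the blue tab's top at u 336–349, v 45–91. The rim corners are at (363,68), (287,183) and (126,87), the brush and blue crate lie to the right, and the jar is under the tool at (355,320).

```bash
python3 - <<'E'
from h import *
p=camera_params("wrist")
P=plane(p,[(363,68),(287,183),(126,87)],76)[:,:2]; print(P)
for a,b in ((0,1),(1,2)): d=P[b]-P[a]; print(np.hypot(*d),np.degrees(np.arctan2(d[1],d[0])))
print("centre",(P[0]+P[2])/2)
rows(573,255.6,170,38.4,10)
E
```

```text
[[586.70267555 268.21082536]
 [592.87863335 151.93631179]
 [437.96719761 138.76259028]]
116.4384170217852 -86.95957354212673
155.47057554834944 -175.13924222935003
centre [512.33493658 203.48670782]
N 10 shift [0.418, 0.09, 0.115] turn [-0.0, 0.001, -0.034] yaw now 36.72 turn tot 1.68
```

```bash
python3 -c "
from h import *
rows(573.5,255.3,128,40,10)"
```

```text
N 10 shift [0.414, 0.096, 0.283] turn [-0.0, 0.001, -0.066] yaw now 36.72 turn tot 3.28
```

Request:
move_arm --motion '[[[0.5,0.12,0.2],[0,0,-0.11],0.7],[[0.7,0.17,0.4],[0,0,-0.11],0.7],[[0.7,0.17,0.5],[0,0,-0.11],0.7],[[0.7,0.17,0.5],[0,0,-0.11],0.7],[[0.7,0.17,0.5],[0,0,-0.11],0.7],[[0.54,0.11,0.4],[0,0,-0.11],0.7],[[0.3,0.05,0.33],[0,0,0],0.7],[[0,0,0],[0,0,0],0.7],[[0,0,0],[0,0,0],0.7],[[0,0,0],[0,0,0],0.7]]'

```text
time: 15.5
tool_pos: [574.2, 255.1, 128.8]
orientation: [0.001, 0.423, 0.906, 0.0]
contact_force: [-0.1, -0.4, 0.6]
opening: 66.0
gripper_force: 0.0
```

```bash
python3 - <<'E'
from h import *
t,r,o=pose(); print(t,np.degrees(np.arctan2(*r.as_matrix()[[1,0],1])))
p,im,h=wrist("w8")
m=cv2.inRange(h,(100,110,40),(130,255,255)); m[:,450:]=0
for c in blobs(m,40):
    print("tab",c.mean(0),c.min(0),c.max(0),"@102",rect(plane(p,c,102)), [intool(t,r,plane(p,[q],102)).round(1).tolist() for q in cv2.boxPoints(cv2.minAreaRect(c.astype(np.float32)))])
E
```

```text
[574.24035131 255.11096832 128.81054919] 40.002102251316565
tab [314.8962963  223.74074074] [308 195] [322 252] @102 [570.56 259.96  38.61   8.88 -50.34] [[[25.4, -4.0]], [[25.4, 4.6]], [[-13.2, 4.9]], [[-13.2, -4.3]]]
```

View pics/w8.png

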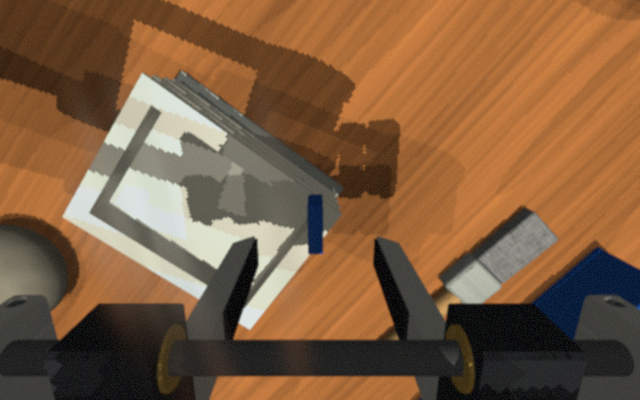

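The view shows the blue tab (u 308–322, v 195–252) centred between the fingers and parallel to the pads; the tray lies to the left of it.

Request:
move_arm --motion '[[[0.1,0.01,0.1],[0,0,0],0.7],[[0,0,0.4],[0,0,0],0.7],[[0,0,0.5],[0,0,0],0.7],[[0,0,0.4],[0,0,0],0.7],[[0,0,0.25],[0,0,0],0.6],[[0,0,0.15],[0,0,0],0.5],[[0,0,0.1],[0,0,0],0.4],[[0,0,0.03],[0,0,0],0.3],[[0,0,0],[0,0,0],0.2],[[0,0,0],[0,0,0],0.15]]' --squeeze 55

```text
time: 16.38
tool_pos: [572.4, 258.0, 80.4]
orientation: [0.0, 0.422, 0.907, 0.0]
contact_force: [1.3, -0.3, -0.3]
opening: 29.5
gripper_force: 0.0
```

Request:
move_arm --motion '[[[0,0,0],[0,0,0],0.1],[[0,0,0],[0,0,0],0.05],[[0,0,0],[0,0,0],0.0],[[0,0,0],[0,0,0],0.0],[[0,0,0],[0,0,0],0.0],[[0,0,0],[0,0,0],0.0],[[0,0,0],[0,0,0],0.0],[[0,0,0],[0,0,0],0.0],[[0,0,0],[0,0,0],0.0],[[0,0,0],[0,0,0],0.0]]'

```text
time: 17.22
tool_pos: [572.1, 257.7, 80.2]
orientation: [0.0, 0.422, 0.907, 0.0]
contact_force: [-1.8, -1.0, 4.9]
opening: 9.8
gripper_force: 55.0
```

Request:
move_arm --motion '[[[0,-0.005,-0.023],[-0.04,0,0],0],[[0,-0.009,-0.047],[-0.08,0,0],0],[[0,-0.009,-0.047],[-0.08,0,0],0],[[0,-0.009,-0.047],[-0.08,0,0],0],[[0,-0.009,-0.047],[-0.08,0,0],0],[[0,-0.009,-0.047],[-0.08,0,0],0],[[0,-0.009,-0.047],[-0.08,0,0],0],[[0,-0.009,-0.047],[-0.08,0,0],0],[[0,-0.009,-0.047],[-0.08,0,0],0],[[0,-0.009,-0.047],[-0.08,0,0],0]]'

```text
time: 18.05
tool_pos: [570.0, 256.4, 91.1]
orientation: [0.014, 0.422, 0.906, 0.031]
contact_force: [0.1, 0.3, -1.7]
opening: 9.8
gripper_force: 55.0
```

Request:
move_arm --motion '[[[0,-0.009,-0.047],[-0.08,0,0],0],[[0,-0.009,-0.047],[-0.08,0,0],0],[[0,-0.009,-0.047],[-0.08,0,0],0],[[0,-0.009,-0.047],[-0.08,0,0],0],[[0,-0.009,-0.047],[-0.08,0,0],0],[[0,-0.009,-0.047],[-0.08,0,0],0],[[0,-0.009,-0.047],[-0.08,0,0],0],[[0,-0.009,-0.047],[-0.08,0,0],0],[[0,-0.009,-0.047],[-0.08,0,0],0],[[0,0,0],[0,0,0],0]]'

```text
time: 18.88
tool_pos: [568.0, 254.5, 101.8]
orientation: [0.027, 0.422, 0.904, 0.059]
contact_force: [1.0, 1.2, 0.3]
opening: 9.7
gripper_force: 55.0
```

```bash
python3 - <<'E'
from h import *
t,r,o=pose(); print(t,o["contact_force"],o["moment"],o["opening"],np.degrees(np.arccos(-r.as_matrix()[2,2])))
p,im,h=wrist("w9")
E
```

```text
[567.97269329 254.54856244 101.8212869 ] [1.01691982 1.21949276 0.32270594] [ 0.35590146 -0.0263313  -0.09371406] 9.739801598140012 7.512148927321661
```

Request:
move_arm --motion '[[[0,0.007,-0.05],[0,0,0],0],[[0,0.007,-0.05],[0,0,0],0],[[0,0.007,-0.05],[0,0,0],0],[[0,0.013,-0.1],[0,0,0],0],[[0,0.013,-0.1],[0,0,0],0],[[0,0.013,-0.1],[0,0,0],0],[[0,0.013,-0.1],[0,0,0],0],[[0,0.013,-0.1],[0,0,0],0],[[0,0.026,-0.2],[0,0,0],0],[[0,0.026,-0.2],[0,0,0],0]]'

```text
time: 19.77
tool_pos: [567.8, 254.1, 128.0]
orientation: [0.027, 0.421, 0.905, 0.058]
contact_force: [0.0, 0.1, -0.3]
opening: 9.7
gripper_force: 55.0
```

Request:
move_arm --motion '[[[0,0.04,-0.3],[0,0,0],0],[[0,0.05,-0.4],[0,0,0],0],[[0,0.065,-0.5],[0,0,0],0],[[0,0.065,-0.5],[0,0,0],0],[[0,0.065,-0.5],[0,0,0],0],[[0,0.065,-0.5],[0,0,0],0],[[0,0.065,-0.5],[0,0,0],0],[[0,0.05,-0.4],[0,0,0],0],[[0,0.02,-0.15],[0,0,0],0],[[0,0,0],[0,0,0],0]]'

```text
time: 20.6
tool_pos: [568.5, 254.5, 224.1]
orientation: [0.028, 0.421, 0.905, 0.06]
contact_force: [0.7, -0.3, -1.2]
opening: 9.3
gripper_force: 55.0
```

```bash
python3 - <<'E'
from h import *
t,r,o=pose(); print(t,o["contact_force"],o["moment"],o["opening"],np.degrees(np.arccos(-r.as_matrix()[2,2])))
p,im,h=wrist("w10")
a=cv2.imread("pics/w9.png"); b=capture("scene")
cv2.imwrite("pics/s10.png",b)
mont=np.vstack([np.hstack([a[:300,:400],im[:300,:400]]),cv2.resize(b[130:280,320:520],(800,600))[0:300]*0+0])
big=cv2.resize(b[110:260,340:540],(400,300),interpolation=cv2.INTER_CUBIC); m0=cv2.resize(cv2.imread("pics/scene0.png")[110:260,340:540],(400,300),interpolation=cv2.INTER_CUBIC)
cv2.imwrite("pics/m10.png",np.vstack([np.hstack([a[:300,:400],im[:300,:400]]),np.hstack([m0,big])]))
E
```

```text
[568.49676751 254.47310899 224.14715946] [ 0.70376873 -0.34544417 -1.19837789] [-0.02420923 -0.0086657  -0.04360423] 9.303461825724938 7.559261360240437
```

Request:
move_arm --motion '[[[0,0,0],[0.15,0,0],0],[[0,0,0],[0.3,0,0],0],[[0,0,0],[0.3,0,0],0],[[0,0,0],[0.3,0,0],0],[[0,0,0],[0.3,0,0],0],[[0,0,0],[0.15,0,0],0],[[0,0,0],[0,0,0],0],[[0,0,0],[0,0,0],0],[[0,0,0],[0,0,0],0],[[0,0,0],[0,0,0],0]]'

```text
time: 21.53
tool_pos: [567.7, 254.1, 222.2]
orientation: [-0.0, 0.422, 0.906, -0.001]
contact_force: [0.6, 0.2, -1.2]
opening: 9.5
gripper_force: 55.0
```

```bash
python3 - <<'E'
from h import *
t,r,o=pose(); print(t,r.as_matrix()[:,2].round(4))
p,im,h=wrist("w11"); t2=pose()[0]; print(t2)
def predict(p,t,r,tray_off=(2,-81),ang=np.radians(36.9),droop=0.,roll=0.):
    # rim top corners, tool frame: tray x axis lies at -36.9 deg (seen in world) from tool y
    out=[]
    for x,y in [(80,60),(80,-60),(-80,-60),(-80,60)]:
        a=x*.8+y*.6; b=-x*.6+y*.8   # along diagonal (tool y), along tool x
        q=np.array([tray_off[0]+b,tray_off[1]+a,4.0]); q[2]+=droop*-q[1]+roll*q[0]
        out.append(t+r.apply(q))
    return proj(p,np.array(out)).round(1).tolist()
for d in (0,3,6): print(d,predict(p,t,r,droop=np.tan(np.radians(d))))
# dot: check the model on w8 (tray in nest; tcp 128.8)
s=cv2.inRange(h,(0,0,90),(180,75,255)); print([ (c.min(0).tolist(),c.max(0).tolist(),len(c)) for c in blobs(s,1500)])
m0=cv2.imread("pics/scene0.png")[110:260,340:540]; b=cv2.imread("pics/s10.png")[110:260,340:540]
f=lambda q:cv2.resize(q,(400,300),interpolation=cv2.INTER_CUBIC)
cv2.imwrite("pics/m11.png",np.vstack([np.hstack([cv2.imread("pics/w9.png")[:300,:400],im[:300,:400]]),np.hstack([f(m0),f(b)])]))
E
```

```text
[567.66264707 254.08928327 222.22933223] [-1.3e-03 -9.0e-04 -1.0e+00]
[567.68159156 254.09164566 222.36412423]
0 [[347.5, 244.9], [233.7, 379.9], [-0.2, 244.8], [94.3, 66.2]]
3 [[347.7, 245.6], [234.6, 376.6], [13.7, 238.4], [101.2, 67.2]]
6 [[347.9, 246.3], [235.6, 373.4], [26.5, 232.4], [107.8, 68.2]]
[([422, 190], [508, 267], 184), ([6, 71], [341, 340], 913)]
```

View pics/m11.png

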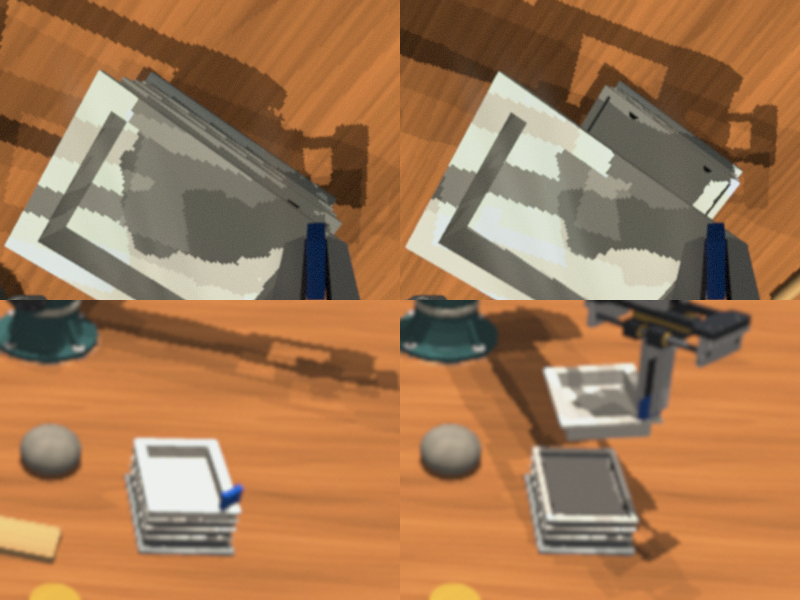

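The montage shows the tilted peel with the far corner still in the nest, then the tray lifted clear and in the hand, with its rim corners at (6,245) and (100,72). The rest of the stack stands exactly where it was. Next I check the level and set the carry.

```bash
cat > lev.py <<'E'
from h import *
from scipy.optimize import least_squares
def corners(f):
    im=cv2.imread(f); h=cv2.cvtColor(im,cv2.COLOR_BGR2HSV); s=cv2.inRange(h,(0,0,90),(180,75,255)); s[:,345:]=0; s[:40]=0
    c=max(blobs(s,1500),key=len); c=c[c[:,0]>3]
    l=c[c[:,0]<=c[:,0].min()+1].mean(0)
    k=c[c[:,0]<l[0]+150]; k=k[k[:,1]<=k[:,1].min()+1].mean(0)
    return np.array([l,k])
p=camera_params("wrist"); t,r,o=pose()
def pred(par,corn,zoff,dx=0,dy=0):
    X,Y,yaw,droop,roll=par; out=[]
    for x,y in corn:
        c,s=np.cos(np.radians(36.9)+yaw),np.sin(np.radians(36.9)+yaw); a=x*c+y*s; b=-x*s+y*c
        q=np.array([X+b+dx,Y+a+dy,4.+zoff]); q[2]+=-droop*q[1]+roll*q[0]; out.append(t+r.apply(q))
    return proj(p,np.array(out))
C2=[(-80,-60),(-80,60)]
E
python3 - <<'E'
from lev import *
for f in ("w8","w9","w11"): print(f,corners(f"pics/{f}.png").round(1).tolist())
o8=np.vstack([corners("pics/w8.png"),[247,329.]])
f8=least_squares(lambda v:(pred([v[0],v[1],v[2],0,0],C2+[(80,-60)],48.5,2.7,.3)-o8).ravel(),[2,-81,0]); print("w8 fit",f8.x,f8.fun.round(1))
o11=corners("pics/w11.png")
g=least_squares(lambda v:(pred([f8.x[0],f8.x[1],f8.x[2],v[0],v[1]],C2,0)-o11).ravel(),[0,0]); print("droop,roll deg",np.degrees(g.x),g.fun.round(1))
rows(528,-310,190,-61.4,40)
E
```

```text
w8 [[63.3, 215.3], [181.7, 71.5]]
w9 [[5.4, 243.9], [100.0, 70.6]]
w11 [[6.5, 245.5], [100.0, 71.6]]
w8 fit [ -3.24014013 -71.61225098   0.10645106] [ 8.8 -9.3 -8.   1.8  0.1  8. ]
droop,roll deg [ -1.60821382 -15.73571477] [-2.1 -4.7  0.6 -4.4]
N 40 shift [-0.081, -0.607, 0.033] turn [-0.0, -0.0, -0.393] yaw now 40.05 turn tot 78.55
```

```bash
sed -i 's/def rows(x,y,z,yaw,N):/def rows(x,y,z,yaw,N,per=180):/; s/e=(yaw-yc+90)%180-90\n    a/&/' h.py; sed -i '/def rows/,$ s/e=(yaw-yc+90)%180-90/e=(yaw-yc+per\/2)%per-per\/2/' h.py
python3 - <<'E'
from lev import *
o8=np.array([[63.3,215.3],[141,74],[247,329.]])
f8=least_squares(lambda v:(pred([v[0],v[1],v[2],0,0],C2+[(80,-60)],48.5,2.7,.3)-o8).ravel(),[2,-81,0]); print("w8 fit",f8.x,f8.fun.round(1))
o11=corners("pics/w11.png")
g=least_squares(lambda v:(pred([f8.x[0],f8.x[1],f8.x[2],v[0],v[1]],C2,0)-o11).ravel(),[0,0]); print("droop,roll deg",np.degrees(g.x),g.fun.round(1))
rows(528,-310,190,-61.4,40,360)
E
```

```text
w8 fit [-1.07244377e-02 -8.07685209e+01 -4.11707112e-03] [-2.7  1.2  1.  -1.9  1.8  1.9]
droop,roll deg [1.15834659 1.21129312] [ 0.2  0.5  0.  -0.2]
N 40 shift [-0.644, 0.061, 0.032] turn [-0.0, 0.0, 0.507] yaw now 40.05 turn tot -101.45
```

Request:
move_arm --motion '[[[-0.161,0.015,0.013],[0,0,0.127],0],[[-0.322,0.03,0.026],[0,0,0.254],0],[[-0.483,0.046,0.039],[0,0,0.38],0],[[-0.644,0.061,0.052],[0,0,0.507],0],[[-0.644,0.061,0.052],[0,0,0.507],0],[[-0.644,0.061,0.052],[0,0,0.507],0],[[-0.644,0.061,0.052],[0,0,0.507],0],[[-0.644,0.061,0.052],[0,0,0.507],0],[[-0.644,0.061,0.052],[0,0,0.507],0],[[-0.644,0.061,0.052],[0,0,0.507],0]]'

```text
time: 22.42
tool_pos: [648.8, 141.6, 210.9]
orientation: [-0.0, 0.586, 0.81, -0.001]
contact_force: [0.1, -0.5, -1.7]
opening: 9.5
gripper_force: 55.0
```

Request:
move_arm --motion '[[[-0.644,0.061,0.052],[0,0,0.507],0],[[-0.644,0.061,0.052],[0,0,0.507],0],[[-0.644,0.061,0.052],[0,0,0.507],0],[[-0.644,0.061,0.052],[0,0,0.507],0],[[-0.644,0.061,0.052],[0,0,0.507],0],[[-0.644,0.061,0.052],[0,0,0.507],0],[[-0.644,0.061,0.052],[0,0,0.507],0],[[-0.644,0.061,0.052],[0,0,0.507],0],[[-0.644,0.061,0.052],[0,0,0.507],0],[[-0.644,0.061,0.052],[0,0,0.507],0]]'

```text
time: 23.25
tool_pos: [682.6, -14.8, 198.2]
orientation: [-0.0, 0.75, 0.662, -0.001]
contact_force: [-0.2, -0.5, -1.6]
opening: 10.0
gripper_force: 55.0
```

Request:
move_arm --motion '[[[-0.644,0.061,0.052],[0,0,0.507],0],[[-0.644,0.061,0.052],[0,0,0.507],0],[[-0.644,0.061,0.052],[0,0,0.507],0],[[-0.644,0.061,0.052],[0,0,0.507],0],[[-0.644,0.061,0.052],[0,0,0.507],0],[[-0.644,0.061,0.052],[0,0,0.507],0],[[-0.644,0.061,0.052],[0,0,0.507],0],[[-0.644,0.061,0.052],[0,0,0.507],0],[[-0.644,0.061,0.052],[0,0,0.507],0],[[-0.644,0.061,0.052],[0,0,0.507],0]]'

```text
time: 24.08
tool_pos: [646.2, -171.1, 185.4]
orientation: [0.0, 0.877, 0.481, -0.001]
contact_force: [-0.1, -0.0, -1.7]
opening: 9.3
gripper_force: 55.0
```

```bash
python3 -c "
from h import *
rows(527.7,-310.2,170,-61.4,10,360)"
```

```text
N 10 shift [-0.736, 0.065, 0.062] turn [-0.0, 0.002, 0.579] yaw now -32.45 turn tot -28.95
```

Request:
move_arm --motion '[[[-0.644,0.057,0.054],[0,0,0.507],0],[[-0.644,0.057,0.054],[0,0,0.507],0],[[-0.644,0.057,0.054],[0,0,0.507],0],[[-0.644,0.057,0.054],[0,0,0.507],0],[[-0.644,0.057,0.054],[0,0,0.507],0],[[-0.644,0.057,0.054],[0,0,0.507],0],[[-0.644,0.057,0.054],[0,0,0.507],0],[[-0.644,0.057,0.054],[0,0,0.507],0],[[-0.644,0.057,0.054],[0,0,0.507],0],[[-0.644,0.057,0.054],[0,0,0.507],0]]'

```text
time: 24.92
tool_pos: [545.8, -296.0, 172.1]
orientation: [0.0, 0.961, 0.277, -0.001]
contact_force: [-0.3, -0.2, -0.6]
opening: 9.5
gripper_force: 55.0
```

Request:
move_arm --motion '[[[-0.48,0.042,0.04],[0,0,0.38],0],[[-0.32,0.028,0.027],[0,0,0.25],0],[[-0.12,0.01,0.01],[0,0,0.1],0],[[0,0,0],[0,0,0],0],[[0,0,0],[0,0,0],0],[[0,0,0],[0,0,0],0],[[0,0,0],[0,0,0],0],[[0,0,0],[0,0,0],0],[[0,0,0],[0,0,0],0],[[0,0,0],[0,0,0],0]]'

```text
time: 25.75
tool_pos: [528.7, -308.4, 170.3]
orientation: [0.0, 0.969, 0.249, -0.001]
contact_force: [0.4, -0.7, -0.9]
opening: 9.6
gripper_force: 55.0
```

```bash
python3 - <<'E'
from lev import *
rows(527.7,-310.2,170,-61.4,10,360); print(t,r.as_matrix()[:,2].round(4))
_,im,h=wrist("w12"); c=corners("pics/w12.png"); print(c)
g=least_squares(lambda v:(pred([0,-80.8,-.004,v[0],v[1]],C2,0)-c).ravel(),[0,0]); print(np.degrees(g.x),g.fun)
# top camera: tray rim rectangle at its height; scene too
q=camera_params("top"); im=capture("top"); cv2.imwrite("pics/t12.png",im); h=cv2.cvtColor(im,cv2.COLOR_BGR2HSV)
s=cv2.inRange(h,(0,0,120),(180,70,255)); s[:170]=0; s[270:]=0; s[:,:300]=0; s[:,420:]=0
for k in blobs(s,300): print(k.min(0),k.max(0),rect(plane(q,k,166)))
E
```

```text
N 10 shift [-0.007, 0.004, 0.001] turn [0.0, 0.002, 0.005] yaw now -61.16 turn tot -0.24
[ 528.67782116 -308.43707155  170.34090703] [-0.0013 -0.001  -1.    ]
[[  6.375      245.375     ]
 [100.          72.42857143]]
[1.29803207 0.92415179] [ 1.29200309  2.65901523 -0.23885223  2.16227458]
[346 194] [400 246] [ 493.91 -213.55  125.96  122.4    -8.21]
```

```bash
python3 - <<'E'
from lev import *
P=[]
for x,y in [(80,60),(80,-60),(-80,-60),(-80,60)]:
    a=x*.8+y*.6; b=-x*.6+y*.8; P.append(t+r.apply([b,-80.8+a,4.]))
P=np.array(P); print("tray centre",P.mean(0).round(1))
for n in ("top","scene"):
    q=camera_params(n); im=cv2.imread("pics/t12.png") if n=="top" else capture(n); h=cv2.cvtColor(im,cv2.COLOR_BGR2HSV)
    e=proj(q,P); print(n,e.round(1).tolist())
    s=cv2.inRange(h,(0,0,120),(180,70,255)); u0,v0=(e.min(0)-15).astype(int); u1,v1=(e.max(0)+15).astype(int)
    k=np.zeros_like(s); k[v0:v1,u0:u1]=s[v0:v1,u0:u1]
    for c in blobs(k,150):
        d=c@np.array([[1,1],[1,-1]]).T; print([c[i].tolist() for i in (d[:,0].argmin(),d[:,0].argmax(),d[:,1].argmin(),d[:,1].argmax())])
E
```

```text
tray centre [ 489.6 -237.8  166.3]
top [[416.7, 205.0], [410.0, 251.6], [347.8, 241.5], [355.1, 194.9]]
[[412, 226], [408, 250], [395, 248], [412, 226]]
[[355, 194], [377, 246], [347, 241], [400, 202]]
scene [[239.8, 165.9], [256.0, 143.4], [308.1, 150.0], [295.9, 173.8]]
[[256, 144], [296, 175], [252, 168], [308, 151]]
```

```bash
python3 -c "
from bench import bot, readout
o=readout.get_obs(); print(o['time'],o['gripper_force'],max(abs(v) for v in o['joint_vel'])); print(bot.job_done())"
```

```text
25.9 54.99752461910248 0.0020134708159522795
the job is handed in; nothing more can be done
None
```

The job is handed in: the loose board lies flush on the pile, and the top tray was peeled off tab corner first. The arm holds it still and level (to about 1°), centred to about 2 mm and about 90 mm above the pile, with the other trays where they were, at 25.9 s.

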